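# Clamp an offcut in the drilling jig by its wing nut

## Robot

A 6-joint arm with a two-finger parallel gripper is mounted at the origin on a cart in front of the work surface, level with it; the furniture and walls round the work are solid. World frame = base frame: x ahead of the robot, y to its left, z up, the work surface at z = 0. Lengths are in m, angles in degrees, forces in N, time in s.
With the tool pointing down it reaches from about 0.375 to 0.9 m from the base axis. Payload 3.1 kg.
Tool frame: the origin (TCP) lies on the centre line of the jaws, within the pads' length; the fingertips stand 25 mm ahead of it and the grasp point (between the pads) lies 6 mm ahead of it; z points along the fingers, y is the line along which they close (so a half turn about z gives the same grasp; the last joint's range is limited). The gripper opens to 87 mm and grips with 3 to 60 N. Pads are 19 mm wide; open, the fingers measure 117 mm over their backs; the gripper's body (75 mm by 190 mm) begins 51 mm behind the grasp point.
Start: joints at [65.231, 30.224, 82.088, -0, 67.689, -10.227], TCP at [0.157, 0.605, 0.248] pointing down, gripper open.
Joint ranges: [-176.69, 176.69], [-43.24, 126.21], [12.49, 139.97], [-82, 262], [0, 151.66], [-163.58, 163.58]. Speed limits (degrees/s): [159.86, 159.86, 180, 180, 180, 180].

## Interface

Orientations are given as a 3x3 rotation matrix whose columns are the frame's x, y, z axes.
In Python, from rig import read_state, capture, camera_params, hand_in gives the robot as it stands.
- The arm moves only by the tool apply_moves, never from a script. Its argument "rows" is a list of rows, each an object of numbers: "x", "y", "z": the shift along the tool's x, y, z in mm; "rx", "ry", "rz": the turn, a rotation vector about the tool's x, y, z in units of 6 degrees (1.0 is 6 degrees); "claw": the closure in counts, from 0 (fully open) to 255 (shut). A call has 1 to 10 rows; each row is the pose to reach, as a shift and turn from the pose commanded when the call began, along the tool's axes at that moment; what a row does not reach only later rows make up. A row lasts 1/8 s, in which the tool goes at most 62.5 mm and 10.7 degrees, less where a joint would pass 70% of its speed; a pose out of reach is approached as far as the arm can. A call with a gripper value outside its range is refused whole. The fingers move at their own pace and stop on an object; the grip force is fixed at half the most. Time passes only in rows, so rows that repeat a pose let the fingers close. It gives the time, the measured TCP pose, the force, the opening and the grip force at its end, in the units of the state.
- read_state(): the state, without advancing time (a new reading comes with each control period).
- capture(name): name is "scene" or "top" or "wrist"; returns (picture, depth): 384x512x3 uint8, red, green, blue; 384x512 float32, m along the optical axis (not along the pixel's ray), 0 where there is no reading.
- camera_params(name): a dict with "fx", "fy", "cx", "cy" (pixels), "xyz" and "orientation" of the camera in the world. Camera axes: x right, y up, looking along -z (the intrinsics and any distortion apply to the point x, -y, -z); pixel columns grow to the right and rows downward; lengths in m; the calibration is good to about 2 mm. A picture is of the moment at which its call begins: read the wrist's pose just before it. camera_params takes no time and is no camera call; for the wrist camera it gives the pose at the moment of the call.
- hand_in(): hands the job in; it is judged then, once.
The state is a dict: "time_s": time; "joint_positions": joint angles; "qvel": joint speeds; "tau": joint torques, N m; "position": TCP position; "tcp_rot": TCP orientation; "force": force on the tool from outside, world axes, zero at the start; "moment": the same for the moment, N m; "opening": opening from 0.0 (shut) to 1.0 (fully open); "grasp_force": force on a finger pad.
Only numpy, scipy, OpenCV 4.12 (cv2) and the standard library are available. Lean on these libraries where they do the work, as an engineer would, in place of code of your own. Each camera call takes 0.05 s, during which the arm holds its last target. There are 200 camera calls.

## Task

Using only fingertip pushes, slide the dark walnut offcut along its channel in the grey-painted jig until its end is against the stop. Then clamp it there: turn the brass wing nut clockwise (seen from above) with repeated fingertip strokes against its wings until it will turn no further. Work gently, do not pinch or lift anything, do not disturb the two jars and the bench dog, and finish with the gripper clear.

Things in the scene. Friction and masses are not known exactly. Their poses are not given: they have to be found in the camera images.
- jig: Fixed grey-painted drilling jig; x, y and yaw vary. Origin on the bench top (z = 0) under the middle of the strap; x axis away from the robot along the channel, y left, z up. Base 12 mm thick, x -105 to +70 mm, y -90 to +90 mm. Channel for the offcut along x at y = -50 mm, open at the near (-x) end, between rails 39 mm apart and 7 mm high, x -100 to +25 mm. Stud and wing nut at x = 0, y = +45 mm.
- stop_face (a point): Point on the near face of the dark wooden stop block (20 mm high) that ends the channel: jig x = +25 mm, y = -50 mm, 24 mm above the bench.
- back_plate (a point): Middle of the top edge of the near face of the upright grey back plate: jig x = +45 mm, y = 0, 86 mm above the bench. Plate 160 mm wide, 12 mm thick. The wings pass in front of it with 8 mm to spare, a finger does not: stroke on the near side of the nut.
- offcut: Loose dark red-brown walnut block, 35 x 63 x 23 mm, about 30 g, in the channel (2 mm side play). Origin: centre of its underside, 12 mm above the bench; long axis its own y, pointing along the channel. Home, its far end touches the stop and its origin is 31 mm short of stop_face (jig x = -6 mm); it starts 30 to 50 mm short of home, with nothing pressing on it.
- wing_nut (a joint): Brass wing nut on an upright stud. Value: angle turned clockwise seen from above, rad; at 14.14 it meets its slightly springy stop, tight. Starts at 3.5 to 7.2; friction of 0.06 N m (2 N at the wings) holds it where it is left. It sinks 4 mm a turn with the strap; the pad meets the offcut at about 10.2 and presses about 7 N at the end.
- nut_axis (a point): Point on the nut's axis at mid height of the wings, 16 mm above the nut's underside; 81 mm above the bench at nut value 0, 72 mm when tight. Hub 25 mm across, 14 mm high; the 8 mm stud ends 84 mm above the bench.
- wing_a (a point): Middle of one wing of the nut, 28 mm from the axis, at the height of nut_axis; the other wing points the other way. At nut value 0 it points along jig +y. Wings are 6.5 mm thick, reach 37 mm from the axis and 10 mm above and about 8 mm below this point.
- strap: Blue clamp strap, 30 mm in x, 135 mm in y, 12 mm thick, under the nut and across the channel; guided, only moves down with the nut. Origin: centre of its underside, 51.5 mm above the bench at nut value 0, 42.5 mm when tight.
- pad: Sprung rubber foot, 18 mm across, under the strap over the channel (jig x = 0, y = -50 mm). Origin: centre of its underside. It presses on the offcut when the nut is tight.
- red_jar: Loose jar with dark red body and grey lid, 55 mm across, 34 mm high, bystander. Origin: centre of its underside.
- green_jar: Loose jar with white body and green lid, 55 mm across, 34 mm high, bystander. Origin: centre of its underside.
- bench_dog: Loose pale wooden bench dog, 27 x 100 x 27 mm, lying behind the jig, bystander. Origin: centre of its underside, long axis y.
There are look-alikes about, which are no part of the job. What is meant by the offcut is not green or turquoise, and is the larger of those in its own colour.

How it is judged:
By the outcome, as a careful person would: the job done as asked, in the order asked, and still so for the second after the job is handed in, with the robot touching nothing.
It also fails if it takes over 72 s, if anything falls off the work surface, if the arm or the gripper's body presses on something with over 40 N, if the wrist force passes 120 N, or if a joint passes its speed limit or range.

## Working session

There is one attempt and no reset: what is moved stays moved. The work goes in short steps, Python scripts to look and compute and a tool call to move; the robot and the scene stay as the last step left them, time stands still between calls to the robot, and variables do not carry over. Pictures are saved under pics/ and viewed, at most 10 in all, crops included, and the job is handed in when it is done.

Besides the shell and the picture viewer there is one more tool, called after "Emit:" as a command line: name --argument value ..., lists and objects as JSON in quotes. apply_moves: Moves the arm, as the interface text tells. Its arguments: {"type":"object","properties":{"rows":{"type":"array"}},"required":["rows"]}

```bash
mkdir -p pics; ls; cat > h.py <<'E'
import numpy as np, cv2
from rig import read_state, capture, camera_params
def snap(cam,name):
    p=camera_params(cam); im,d=capture(cam)
    cv2.imwrite(f'pics/{name}.png',im[:,:,::-1]); np.savez(f'pics/{name}.npz',im=im,d=d,**{k:np.array(v) for k,v in p.items() if k in('fx','fy','cx','cy','xyz','orientation')})
    return im,d,p
def cloud(d,p):
    v,u=np.indices(d.shape); x=(u-p['cx'])/p['fx']*d; y=-(v-p['cy'])/p['fy']*d
    P=np.stack([x,y,-d],-1)@np.array(p['orientation']).T+np.array(p['xyz']); P[d==0]=np.nan
    return P
def ray(u,v,p,z):
    r=np.array(p['orientation'])@np.array([(u-p['cx'])/p['fx'],-(v-p['cy'])/p['fy'],-1]); c=np.array(p['xyz'])
    return c+r*(z-c[2])/r[2]
E
python3 - <<'E'
from h import *
s=read_state();print(s['time_s'],s['position'],s['tcp_rot'],s['opening'])
a,_,p=snap('top','top0');b,_,q=snap('scene','scene0');print(p,q)
E
```

```text
pics
0.0 [0.15662526 0.60434558 0.24657492] [[-9.67964534e-01  2.51085355e-01 -8.97566632e-04]
 [ 2.51086688e-01  9.67962557e-01 -1.99089219e-03]
 [ 3.68927020e-04 -2.15248006e-03 -9.99997615e-01]] 1.0025281337950365
{'fx': 400.1095823550562, 'fy': 400.1095823550562, 'cx': 254.3076909704148, 'cy': 192.906706440942, 'xyz': array([0.36576135, 0.06194921, 0.93399441]), 'orientation': array([[-0.0289054 ,  0.98003481, -0.19671362],
       [-0.99933421, -0.03271607, -0.01614904],
       [-0.02226232,  0.19611586,  0.98032799]])} {'fx': 447.9841971302842, 'fy': 447.9841971302842, 'cx': 257.37182311654027, 'cy': 196.53046094713514, 'xyz': array([ 0.08770207, -0.51738895,  0.45108783]), 'orientation': array([[ 0.78072923,  0.26525304, -0.56577618],
       [-0.62485442,  0.32512086, -0.7098263 ],
       [-0.00433794,  0.90770989,  0.41957589]])}
```

View pics/top0.png

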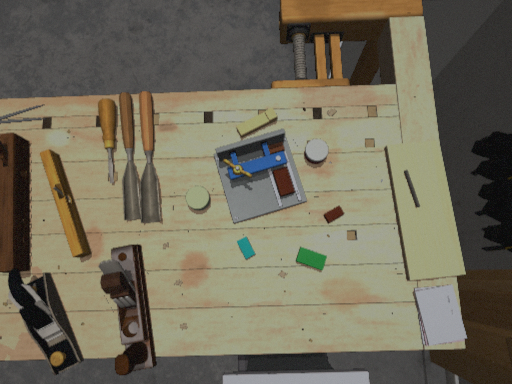

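View pics/scene0.png

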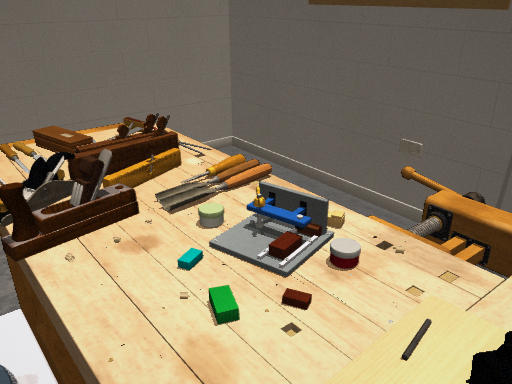

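The top view shows the jig centred near (260,175), yawed about +15°. The offcut is at (284,181), the nut at (238,168), the red jar (316,152), the green jar (198,198) and the bench dog (258,123). The scene view agrees. The small red block (334,214) is a look-alike.

```bash
python3 - <<'E'
from h import *
for n in('top0','scene0'):
    z=np.load(f'pics/{n}.npz');im,d=z['im'],z['d'];p={k:z[k] for k in('fx','fy','cx','cy','xyz','orientation')}
    P=cloud(d,p);h=cv2.cvtColor(im,cv2.COLOR_RGB2HSV).astype(int);H,S,V=h[...,0],h[...,1],h[...,2]
    box=(P[...,0]>.3)&(P[...,0]<.65)&(abs(P[...,1]-.05)<.25)
    masks=dict(blue=(H>100)&(H<125)&(S>130)&(P[...,2]>.03),grey=(S<60)&(abs(P[...,2]-.012)<.006),plate=(S<70)&(P[...,2]>.06),brown=((H<10)|(H>172))&(S>100)&(V<140)&(P[...,2]>.006),brass=(H>15)&(H<32)&(S>130)&(P[...,2]>.05),green=(H>30)&(H<60)&(P[...,2]>.02)&(S>30))
    for k,m in masks.items():
        m=(m&box).astype(np.uint8);c,l,st,ce=cv2.connectedComponentsWithStats(m)
        for i in range(1,c):
            if st[i,4]<12: continue
            Q=P[l==i];r=cv2.minAreaRect((Q[:,:2]*1000).astype(np.float32))
            print(n,k,st[i,4],ce[i].round(1),'med',np.round(np.nanmedian(Q,0)*1000),'z95',round(np.nanpercentile(Q[:,2],95)*1000),'rect',np.round(r[0]),np.round(r[1]),round(r[2],1))
z=np.load('pics/top0.npz')['im'][120:230,200:340]
s=np.load('pics/scene0.npz')['im'][175:280,200:340]
a=cv2.resize(z,None,fx=5,fy=5,interpolation=2);cv2.imwrite('pics/c1.png',a[:,:,::-1])
E
```

```text
top0 blue 559 [263.8 161.5] med [611.  51.  61.] z95 63 rect [621.  57.] [ 52. 102.] 15.2
top0 blue 64 [233.9 157.7] med [624. 120.  60.] z95 62 rect [625. 121.] [30. 12.] 17.7
top0 blue 75 [232.7 173.9] med [584. 125.  60.] z95 63 rect [585. 123.] [35. 21.] 55.2
top0 grey 169 [249.  156.3] med [641.  89.  12.] z95 15 rect [642.  85.] [17. 63.] 14.4
top0 grey 2807 [256.7 191.5] med [550.  76.  12.] z95 15 rect [589.  64.] [172. 180.] 15.1
top0 plate 238 [230.8 147.9] med [642. 128.  84.] z95 88 rect [645. 121.] [13. 77.] 14.6
top0 plate 21 [278.  157.9] med [619.  20.  65.] z95 67 rect [619.  21.] [9. 8.] 83.6
top0 plate 13 [236.8 167.5] med [595. 112.  84.] z95 86 rect [595. 114.] [8. 7.] 72.9
top0 brown 361 [283.2 181. ] med [572.   9.  34.] z95 37 rect [573.   9.] [60. 32.] 14.8
top0 brown 144 [333.3 213.8] med [ 495. -103.   15.] z95 17 rect [ 495. -104.] [21. 39.] 27.7
top0 brass 101 [236.4 168.5] med [591. 117.  80.] z95 88 rect [593. 113.] [72. 16.] 62.7
top0 green 441 [197.1 197.2] med [541. 209.  34.] z95 37 rect [541. 208.] [53. 53.] 88.1
top0 green 12 [321.4 254. ] med [40
[... 537 characters left out ...]
] med [644.  23.  23.] z95 31 rect [641.  18.] [34. 16.] 64.6
scene0 brown 16 [314.4 232.6] med [647.   7.  21.] z95 30 rect [648.   8.] [ 3. 12.] 14.5
scene0 brown 579 [284.6 244.4] med [563.   1.  33.] z95 35 rect [579.  21.] [87. 56.] 16.7
scene0 brown 189 [343.3 260.2] med [624. -87.  13.] z95 20 rect [629. -81.] [19. 49.] 30.1
scene0 brown 320 [296.4 296.7] med [ 492. -107.   14.] z95 15 rect [ 493. -106.] [25. 42.] 23.2
scene0 brass 28 [257.5 190. ] med [605. 130.  83.] z95 87 rect [605. 130.] [23.  6.] 62.2
scene0 brass 95 [259.1 201.5] med [583. 104.  74.] z95 87 rect [597. 117.] [89. 20.] 50.5
scene0 green 332 [210.7 210.3] med [535. 200.  33.] z95 34 rect [538. 206.] [53. 51.] 52.2
```

View pics/c1.png

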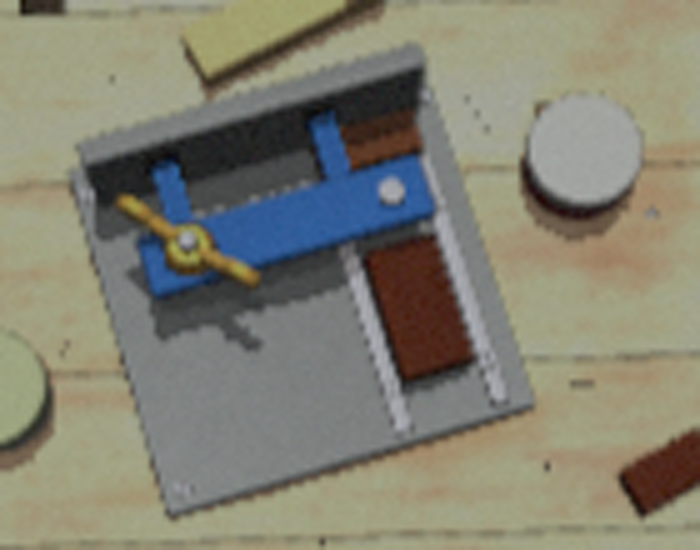

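Emit:
apply_moves --rows '[{"x": -50, "y": -50, "rz": -0.5, "claw": 255}, {"x": -250, "y": -250, "rz": -2.5, "claw": 255}, {"x": -502, "y": -501, "rz": -4.93, "claw": 255}, {"x": -502, "y": -501, "rz": -4.93, "claw": 255}, {"x": -502, "y": -501, "rz": -4.93, "claw": 255}, {"x": -502, "y": -501, "rz": -4.93, "claw": 255}, {"x": -502, "y": -501, "rz": -4.93, "claw": 255}, {"x": -502, "y": -501, "rz": -4.93, "claw": 255}, {"x": -502, "y": -501, "rz": -4.93, "claw": 255}, {"x": -502, "y": -501, "rz": -4.93, "claw": 255}]'

```text
validation failed for argument at $.ro...
```

Emit:
apply_moves --rows '[{"x": -50, "y": -50, "z": 0, "rx": 0, "ry": 0, "rz": -0.5, "claw": 255}, {"x": -250, "y": -250, "z": 0, "rx": 0, "ry": 0, "rz": -2.5, "claw": 255}, {"x": -502, "y": -501, "z": 0, "rx": 0, "ry": 0, "rz": -4.93, "claw": 255}, {"x": -502, "y": -501, "z": 0, "rx": 0, "ry": 0, "rz": -4.93, "claw": 255}, {"x": -502, "y": -501, "z": 0, "rx": 0, "ry": 0, "rz": -4.93, "claw": 255}, {"x": -502, "y": -501, "z": 0, "rx": 0, "ry": 0, "rz": -4.93, "claw": 255}, {"x": -502, "y": -501, "z": 0, "rx": 0, "ry": 0, "rz": -4.93, "claw": 255}, {"x": -502, "y": -501, "z": 0, "rx": 0, "ry": 0, "rz": -4.93, "claw": 255}, {"x": -502, "y": -501, "z": 0, "rx": 0, "ry": 0, "rz": -4.93, "claw": 255}, {"x": -502, "y": -501, "z": 0, "rx": 0, "ry": 0, "rz": -4.93, "claw": 255}]'

```text
time_s: 1.35
position: [0.4708, 0.0716, 0.2474]
tcp_rot: [[-0.966, -0.259, -0.0], [-0.259, 0.966, 0.0], [-0.0, 0.0, -1.0]]
force: [1.9, 1.4, 0.0]
opening: 0.023
grasp_force: 0.0
```

Emit:
apply_moves --rows '[{"x": -12, "y": -44, "z": 0, "rx": 0, "ry": 0, "rz": 0, "claw": 255}, {"x": -24, "y": -88, "z": 0, "rx": 0, "ry": 0, "rz": 0, "claw": 255}, {"x": -24, "y": -88, "z": 0, "rx": 0, "ry": 0, "rz": 0, "claw": 255}, {"x": -24, "y": -88, "z": 0, "rx": 0, "ry": 0, "rz": 0, "claw": 255}]'

```text
time_s: 1.85
position: [0.5152, -0.0048, 0.247]
tcp_rot: [[-0.966, -0.259, -0.002], [-0.259, 0.966, 0.001], [0.002, 0.001, -1.0]]
force: [-0.3, 0.2, -0.3]
opening: 0.007
grasp_force: 0.0
```

```bash
python3 - <<'E'
from h import *
s=read_state();print(s['time_s'],s['position'],s['tcp_rot'],s['force'])
im,d,p=snap('wrist','w0');print(p)
cv2.imwrite('pics/w0.png',im[:,:,::-1])
E
```

```text
1.85 [ 0.51522431 -0.00478816  0.24700293] [[-9.65886614e-01 -2.58956294e-01 -2.16492103e-03]
 [-2.58958738e-01  9.65887934e-01  9.32699208e-04]
 [ 1.84954277e-03  1.46150690e-03 -9.99997222e-01]] [-0.29995158  0.21266723 -0.29948695]
{'fx': 272.58001192506276, 'fy': 272.58001192506276, 'cx': 255.7190314130591, 'cy': 189.36195011100915, 'xyz': array([ 0.4359091 , -0.02568743,  0.38458347]), 'orientation': array([[-0.25943065, -0.92191131, -0.28770693],
       [ 0.96576094, -0.24726863, -0.07851128],
       [ 0.00123954, -0.29822435,  0.954495  ]])}
```

View pics/w0.png

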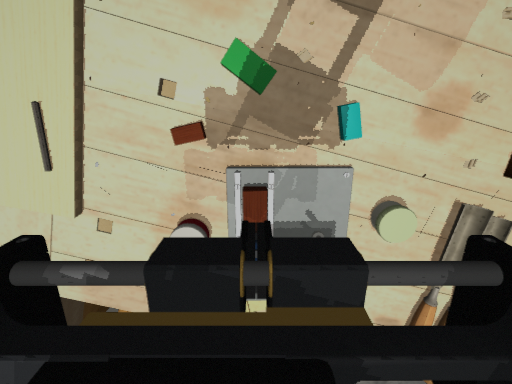

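The wrist view shows the jig's near edge at row 167 and axis-aligned. The offcut's near end is at about (255,186), and the closed fingertips are in line with the channel.

```bash
python3 - <<'E'
from h import *
z=np.load('pics/w0.npz');p={k:z[k] for k in('fx','fy','cx','cy','xyz','orientation')};P=cloud(z['d'],p)
R=np.array([[.9659,-.2588],[.2588,.9659]])
J=lambda w:((np.array(w)[...,:2]-[.606,.0685])@R)*1000
im=z['im'];h=cv2.cvtColor(im,cv2.COLOR_RGB2HSV).astype(int);j=J(P)
m=((h[...,0]<10)|(h[...,0]>172))&(h[...,1]>100)&(abs(P[...,2]-.035)<.005)&(abs(j[...,1]+50)<30)
print('offcut jig',np.nanpercentile(j[m],[1,50,99],axis=0).round(1),np.nanmedian(P[m][:,2]))
g=(h[...,1]<60)&(abs(P[...,2]-.012)<.004)&(abs(j[...,0]+90)<25)&(abs(j[...,1])<110)
print('base',np.nanpercentile(j[g],[0.5,50,99.5],axis=0).round(1),np.nanmedian(P[g][:,2]))
print('tcp jig',J(read_state()['position']))
for n in('top0','scene0'):
    z=np.load(f'pics/{n}.npz');p={k:z[k] for k in('fx','fy','cx','cy','xyz','orientation')};P=cloud(z['d'],p);j=J(P)
    h=cv2.cvtColor(z['im'],cv2.COLOR_RGB2HSV).astype(int)
    m=(h[...,0]>15)&(h[...,0]<32)&(h[...,1]>110)&(P[...,2]>.066)&(abs(j[...,1]-45)<45)&(abs(j[...,0])<40)
    q=j[m];e=q-[0,45];print(n,'brass ext',q.min(0),q.max(0),'pca ang',np.degrees(np.arctan2(*np.linalg.svd(q-q.mean(0),full_matrices=False)[2][0][::-1])),q.mean(0))
    m=(h[...,0]>100)&(h[...,0]<125)&(h[...,1]>130)&(abs(P[...,2]-.06)<.006)&(j[...,0]<14)
    print(' strap',np.percentile(j[m],[1,99],axis=0).round(1),np.median(P[m][:,2]))
    st=(h[...,1]<70)&(P[...,2]>.07)&(abs(j[...,1]-45)<12)&(abs(j[...,0])<12);print(' stud',np.median(j[st],0),np.median(P[st][:,2]))
E
```

```text
offcut jig [[-77.7 -63.8]
 [-56.6 -47.4]
 [-31.7 -32.3]] 0.03473489554649373
base [[-104.4  -88.2]
 [ -87.5   13.6]
 [ -65.3   89.1]] 0.012258622022290888
tcp jig [-106.69445238  -46.7776313 ]
top0 brass ext [-26.8312602   20.61096993] [27.34639683 70.17317436] pca ang -138.93282281854925 [-0.92841059 46.34765569]
 strap [[-13.9 -64.1]
 [ 13.6  66. ]] 0.06056996186339347
 stud [ 0.97372053 44.38221149] 0.08129622166667949
scene0 brass ext [-29.85680854  19.32197231] [21.32449336 68.96918906] pca ang -137.59556542565898 [-6.92273158 41.33086335]
 strap [[-196.8  -66.7]
 [  12.3  530.4]] 0.05953185470118427
 stud [-2.58565581 43.94524429] 0.08179985083722185
```

Emit:
apply_moves --rows '[{"x": 0, "y": -2, "z": 60, "rx": 0, "ry": 0, "rz": 0, "claw": 255}, {"x": 0, "y": -2, "z": 120, "rx": 0, "ry": 0, "rz": 0, "claw": 255}, {"x": 0, "y": -2, "z": 170, "rx": 0, "ry": 0, "rz": 0, "claw": 255}, {"x": 0, "y": -2, "z": 196, "rx": 0, "ry": 0, "rz": 0, "claw": 255}, {"x": 0, "y": -2, "z": 196, "rx": 0, "ry": 0, "rz": 0, "claw": 255}, {"x": -8, "y": -2, "z": 196, "rx": 0, "ry": 0, "rz": 0, "claw": 255}, {"x": -12, "y": -2, "z": 196, "rx": 0, "ry": 0, "rz": 0, "claw": 255}, {"x": -16, "y": -2, "z": 196, "rx": 0, "ry": 0, "rz": 0, "claw": 255}]'

```text
time_s: 2.9
position: [0.5333, -0.0029, 0.0528]
tcp_rot: [[-0.966, -0.26, 0.002], [-0.26, 0.966, -0.001], [-0.002, -0.001, -1.0]]
force: [0.0, -0.1, 0.5]
opening: 0.006
grasp_force: 0.3
```

Emit:
apply_moves --rows '[{"x": -4, "y": 0, "z": 0, "rx": 0, "ry": 0, "rz": 0, "claw": 255}, {"x": -8, "y": 0, "z": 0, "rx": 0, "ry": 0, "rz": 0, "claw": 255}, {"x": -12, "y": 0, "z": 0, "rx": 0, "ry": 0, "rz": 0, "claw": 255}, {"x": -16, "y": 0, "z": 0, "rx": 0, "ry": 0, "rz": 0, "claw": 255}, {"x": -20, "y": 0, "z": 0, "rx": 0, "ry": 0, "rz": 0, "claw": 255}, {"x": -24, "y": 0, "z": 0, "rx": 0, "ry": 0, "rz": 0, "claw": 255}, {"x": -28, "y": 0, "z": 0, "rx": 0, "ry": 0, "rz": 0, "claw": 255}, {"x": -32, "y": 0, "z": 0, "rx": 0, "ry": 0, "rz": 0, "claw": 255}, {"x": -34, "y": 0, "z": 0, "rx": 0, "ry": 0, "rz": 0, "claw": 255}, {"x": -36, "y": 0, "z": 0, "rx": 0, "ry": 0, "rz": 0, "claw": 255}]'

```text
time_s: 4.15
position: [0.5669, 0.0064, 0.0516]
tcp_rot: [[-0.966, -0.26, -0.0], [-0.26, 0.966, 0.0], [0.0, 0.0, -1.0]]
force: [-1.4, 0.8, 0.1]
opening: 0.008
grasp_force: 0.3
```

Emit:
apply_moves --rows '[{"x": -1, "y": 0, "z": 0, "rx": 0, "ry": 0, "rz": 0, "claw": 255}, {"x": -2, "y": 0, "z": 0, "rx": 0, "ry": 0, "rz": 0, "claw": 255}, {"x": -3, "y": 0, "z": 0, "rx": 0, "ry": 0, "rz": 0, "claw": 255}, {"x": -3, "y": 0, "z": 0, "rx": 0, "ry": 0, "rz": 0, "claw": 255}]'

```text
time_s: 4.65
position: [0.5701, 0.0071, 0.0516]
tcp_rot: [[-0.966, -0.259, 0.0], [-0.259, 0.966, -0.0], [-0.0, -0.0, -1.0]]
force: [0.2, 0.9, 0.6]
opening: 0.007
grasp_force: 0.0
```

Emit:
apply_moves --rows '[{"x": -1, "y": 0, "z": 0, "rx": 0, "ry": 0, "rz": 0, "claw": 255}, {"x": -2, "y": 0, "z": 0, "rx": 0, "ry": 0, "rz": 0, "claw": 255}, {"x": -3, "y": 0, "z": 0, "rx": 0, "ry": 0, "rz": 0, "claw": 255}, {"x": -3, "y": 0, "z": 0, "rx": 0, "ry": 0, "rz": 0, "claw": 255}]'

```text
time_s: 5.15
position: [0.572, 0.0077, 0.0515]
tcp_rot: [[-0.966, -0.26, -0.002], [-0.26, 0.966, -0.0], [0.002, 0.0, -1.0]]
force: [-1.9, -1.8, 1.7]
opening: 0.009
grasp_force: 1.5
```

Emit:
apply_moves --rows '[{"x": -0.5, "y": 0, "z": 0, "rx": 0, "ry": 0, "rz": 0, "claw": 255}, {"x": -1, "y": 0, "z": 0, "rx": 0, "ry": 0, "rz": 0, "claw": 255}, {"x": -1, "y": 0, "z": 0, "rx": 0, "ry": 0, "rz": 0, "claw": 255}]'

```text
time_s: 5.52
position: [0.5721, 0.0078, 0.0515]
tcp_rot: [[-0.966, -0.26, -0.004], [-0.26, 0.966, -0.0], [0.004, 0.001, -1.0]]
force: [-5.2, -3.4, 3.7]
opening: 0.009
grasp_force: 2.8
```

Emit:
apply_moves --rows '[{"x": 4, "y": 0, "z": 0, "rx": 0, "ry": 0, "rz": 0, "claw": 255}, {"x": 15, "y": 0, "z": 0, "rx": 0, "ry": 0, "rz": 0, "claw": 255}, {"x": 35, "y": 0, "z": -10, "rx": 0, "ry": 0, "rz": 0, "claw": 255}, {"x": 75, "y": 0, "z": -50, "rx": 0, "ry": 0, "rz": 0, "claw": 255}, {"x": 110, "y": 0, "z": -80, "rx": 0, "ry": 0, "rz": 0, "claw": 255}, {"x": 110, "y": 0, "z": -80, "rx": 0, "ry": 0, "rz": 0, "claw": 255}]'

```text
time_s: 6.28
position: [0.4656, -0.0204, 0.1331]
tcp_rot: [[-0.966, -0.258, 0.001], [-0.258, 0.966, -0.0], [-0.001, -0.0, -1.0]]
force: [1.3, -0.4, -0.8]
opening: 0.001
grasp_force: 0.0
```

```bash
python3 - <<'E'
from h import *
s=read_state();print(s['time_s'],s['position'],s['force'])
R=np.array([[.9659,-.2588],[.2588,.9659]]);J=lambda w:((np.array(w)[...,:2]-[.606,.0685])@R)*1000
im,d,p=snap('top','top1');im2,d2,p2=snap('scene','scene1')
P=cloud(d,p);j=J(P);h=cv2.cvtColor(im,cv2.COLOR_RGB2HSV).astype(int)
m=((h[...,0]<10)|(h[...,0]>172))&(h[...,1]>100)&(abs(P[...,2]-.035)<.006)&(abs(j[...,1]+50)<25)
print(np.percentile(j[m],[1,50,99],axis=0).round(1))
cv2.imwrite('pics/c2.png',np.hstack([cv2.resize(a,(400,400),interpolation=2) for a in(im[120:230,210:320],im2[170:270,230:340])])[:,:,::-1])
E
```

```text
6.275 [ 0.46559519 -0.02039724  0.13314995] [ 1.27046544 -0.36837983 -0.84156977]
[[-36.2 -69.1]
 [-15.3 -44.2]
 [ 45.6 -32.4]]
```

View pics/c2.png

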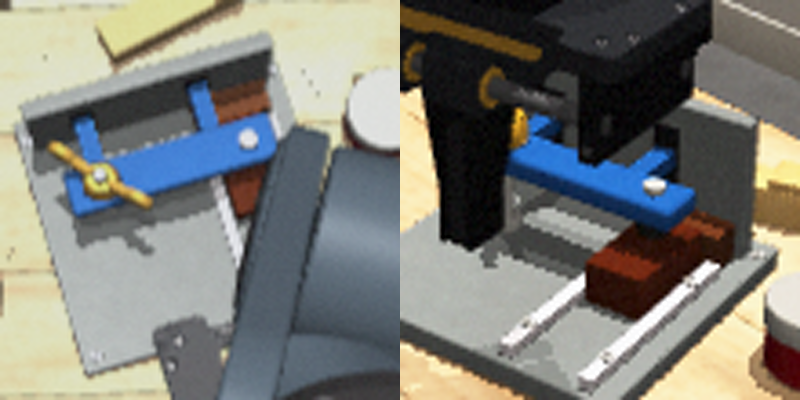

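The offcut is home: near edge at about -37 mm, far end against the stop. Next I plan the finger path around the nut.

```bash
python3 - <<'E'
import numpy as np
W=[(17,-32),(12,-32),(0,-34),(-12,-33),(-22,-27),(-28,-18),(-29,-6),(-29,8),(-27,18),(-22,26),(-16,31),(-10,33)]
r=np.linspace(10,37,55);pts=np.vstack([np.c_[r,r*0+3.25],np.c_[r*0+37,np.linspace(-3.25,3.25,55)],np.c_[r,r*0-3.25]])
phi=270.
for c in W:
    while 1:
        t=np.radians(phi);q=pts@np.array([[np.cos(t),np.sin(t)],[-np.sin(t),np.cos(t)]])-c
        k=(abs(q[:,0])<9.5)&(abs(q[:,1])<15)
        if not k.any(): break
        phi-=.25; rad=np.hypot(*(q[k][0]+c))
    e=np.maximum(np.abs(c)-[9.5,15],0)
    print(c,'phi',phi,'hubclear',round(np.hypot(*e)-12.5,1))
E
```

```text
(17, -32) phi 270.0 hubclear 6.1
(12, -32) phi 267.25 hubclear 4.7
(0, -34) phi 234.5 hubclear 6.5
(-12, -33) phi 213.5 hubclear 5.7
(-22, -27) phi 195.25 hubclear 4.8
(-28, -18) phi 179.0 hubclear 6.2
(-29, -6) phi 146.75 hubclear 7.0
(-29, 8) phi 124.0 hubclear 7.0
(-27, 18) phi 113.0 hubclear 5.3
(-22, 26) phi 104.5 hubclear 4.2
(-16, 31) phi 95.0 hubclear 4.8
(-10, 33) phi 81.25 hubclear 5.5
```

Emit:
apply_moves --rows '[{"x": -50, "y": 18, "z": 0, "rx": 0, "ry": 0, "rz": 0, "claw": 255}, {"x": -105, "y": 38, "z": 0, "rx": 0, "ry": 0, "rz": 0, "claw": 255}, {"x": -150, "y": 55, "z": 0, "rx": 0, "ry": 0, "rz": 0, "claw": 255}, {"x": -163, "y": 58.5, "z": 0, "rx": 0, "ry": 0, "rz": 0, "claw": 255}, {"x": -163, "y": 58.5, "z": 0, "rx": 0, "ry": 0, "rz": 0, "claw": 255}, {"x": -163, "y": 58.5, "z": 0, "rx": 0, "ry": 0, "rz": 0, "claw": 255}]'

```text
time_s: 7.12
position: [0.6081, 0.0779, 0.1306]
tcp_rot: [[-0.966, -0.259, -0.003], [-0.259, 0.966, -0.0], [0.003, 0.001, -1.0]]
force: [-0.0, -0.4, -0.2]
opening: 0.003
grasp_force: 0.0
```

```bash
cat >> h.py <<'E'
RJ=np.array([[.9659,-.2588],[.2588,.9659]])
def nutrel():
    s=read_state();q=(np.array(s['position'])[:2]-[.606,.0685])@RJ*1000-[.3,45]
    print(round(s['time_s'],2),'rel nut',q.round(1),'z',round(s['position'][2]*1000,1),'F',np.round(s['force'],1))
E
python3 -c "from h import *;nutrel()"
```

```text
7.12 rel nut [  4.2 -36.5] z 130.6 F [-0.  -0.4 -0.2]
```

Emit:
apply_moves --rows '[{"x": 0, "y": 0, "z": 20, "rx": 0, "ry": 0, "rz": 0, "claw": 255}, {"x": 0, "y": 0, "z": 39, "rx": 0, "ry": 0, "rz": 0, "claw": 255}, {"x": 0, "y": 0, "z": 39, "rx": 0, "ry": 0, "rz": 0, "claw": 255}, {"x": 8, "y": 3, "z": 39, "rx": 0, "ry": 0, "rz": 0, "claw": 255}, {"x": 16, "y": 3.5, "z": 39, "rx": 0, "ry": 0, "rz": 0, "claw": 255}, {"x": 21, "y": 6.5, "z": 39, "rx": 0, "ry": 0, "rz": 0, "claw": 255}, {"x": 26, "y": 9.5, "z": 39, "rx": 0, "ry": 0, "rz": 0, "claw": 255}, {"x": 29, "y": 14, "z": 39, "rx": 0, "ry": 0, "rz": 0, "claw": 255}, {"x": 32, "y": 18.5, "z": 39, "rx": 0, "ry": 0, "rz": 0, "claw": 255}, {"x": 32.5, "y": 24.5, "z": 39, "rx": 0, "ry": 0, "rz": 0, "claw": 255}]'

```text
time_s: 8.38
position: [0.5711, 0.0937, 0.0925]
tcp_rot: [[-0.966, -0.26, -0.002], [-0.26, 0.966, -0.0], [0.002, -0.0, -1.0]]
force: [0.6, -1.5, 1.4]
opening: 0.005
grasp_force: 1.1
```

```bash
python3 -c "from h import *;nutrel()"
```

```text
8.38 rel nut [-27.5 -11.6] z 92.5 F [ 0.6 -1.5  1.4]
```

Emit:
apply_moves --rows '[{"x": 0.5, "y": 6, "z": 0, "rx": 0, "ry": 0, "rz": 0, "claw": 255}, {"x": 0.5, "y": 13, "z": 0, "rx": 0, "ry": 0, "rz": 0, "claw": 255}, {"x": 0.5, "y": 20, "z": 0, "rx": 0, "ry": 0, "rz": 0, "claw": 255}, {"x": -0.5, "y": 25, "z": 0, "rx": 0, "ry": 0, "rz": 0, "claw": 255}, {"x": -1.5, "y": 30, "z": 0, "rx": 0, "ry": 0, "rz": 0, "claw": 255}, {"x": -4, "y": 34, "z": 0, "rx": 0, "ry": 0, "rz": 0, "claw": 255}, {"x": -6.5, "y": 38, "z": 0, "rx": 0, "ry": 0, "rz": 0, "claw": 255}, {"x": -9.5, "y": 40.5, "z": 0, "rx": 0, "ry": 0, "rz": 0, "claw": 255}, {"x": -12.5, "y": 43, "z": 0, "rx": 0, "ry": 0, "rz": 0, "claw": 255}, {"x": -18.5, "y": 45, "z": 0, "rx": 0, "ry": 0, "rz": 0, "claw": 255}]'

```text
time_s: 9.62
position: [0.5774, 0.1419, 0.0923]
tcp_rot: [[-0.966, -0.259, -0.002], [-0.259, 0.966, -0.0], [0.002, 0.0, -1.0]]
force: [-2.3, -3.3, 0.5]
opening: 0.005
grasp_force: 1.3
```

```bash
python3 -c "from h import *;nutrel()"
```

```text
9.62 rel nut [-8.9 33.3] z 92.3 F [-2.3 -3.3  0.5]
```

Emit:
apply_moves --rows '[{"x": 5, "y": 0, "z": 0, "rx": 0, "ry": 0, "rz": 0, "claw": 255}, {"x": 5, "y": 0, "z": -18, "rx": 0, "ry": 0, "rz": 0, "claw": 255}, {"x": 3, "y": -3, "z": -34, "rx": 0, "ry": 0, "rz": 0, "claw": 255}, {"x": -10, "y": -35, "z": -34, "rx": 0, "ry": 0, "rz": 0, "claw": 255}, {"x": -27, "y": -65, "z": -34, "rx": 0, "ry": 0, "rz": 0, "claw": 255}, {"x": -27, "y": -65, "z": -34, "rx": 0, "ry": 0, "rz": 0, "claw": 255}]'

```text
time_s: 10.38
position: [0.6245, 0.084, 0.1287]
tcp_rot: [[-0.966, -0.257, 0.006], [-0.257, 0.966, -0.0], [-0.006, -0.002, -1.0]]
force: [-0.1, -0.2, -0.1]
opening: 0.004
grasp_force: 0.0
```

```bash
python3 - <<'E'
from h import *
nutrel()
a,*_=snap('top','top2');b,*_=snap('scene','scene2')
cv2.imwrite('pics/c3.png',np.hstack([cv2.resize(x,(400,400),interpolation=2) for x in(a[120:230,210:320],b[160:270,220:330])])[:,:,::-1])
E
```

```text
10.38 rel nut [ 21.6 -34.8] z 128.7 F [-0.1 -0.2 -0.1]
```

View pics/c3.png

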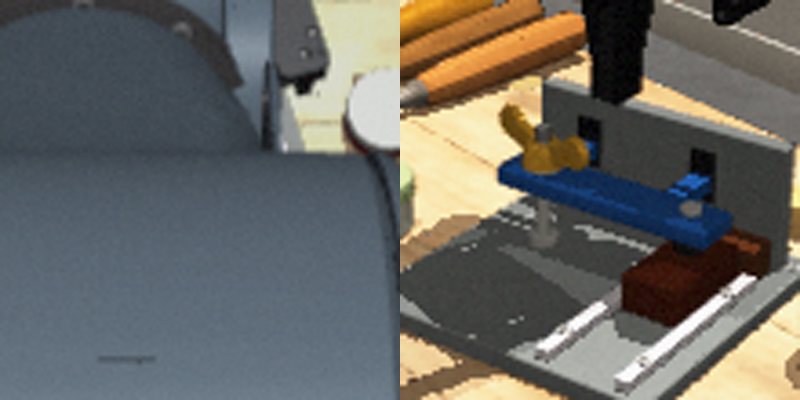

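Emit:
apply_moves --rows '[{"x": 0, "y": 0, "z": 20, "rx": 0, "ry": 0, "rz": 0, "claw": 255}, {"x": 0, "y": 0, "z": 36, "rx": 0, "ry": 0, "rz": 0, "claw": 255}, {"x": 0, "y": 0, "z": 36, "rx": 0, "ry": 0, "rz": 0, "claw": 255}, {"x": 5, "y": 0, "z": 36, "rx": 0, "ry": 0, "rz": 0, "claw": 255}, {"x": 11, "y": -1, "z": 36, "rx": 0, "ry": 0, "rz": 0, "claw": 255}, {"x": 17, "y": -2, "z": 36, "rx": 0, "ry": 0, "rz": 0, "claw": 255}, {"x": 23, "y": -1.5, "z": 36, "rx": 0, "ry": 0, "rz": 0, "claw": 255}, {"x": 29, "y": -1, "z": 36, "rx": 0, "ry": 0, "rz": 0, "claw": 255}, {"x": 34, "y": 2, "z": 36, "rx": 0, "ry": 0, "rz": 0, "claw": 255}, {"x": 39, "y": 5, "z": 36, "rx": 0, "ry": 0, "rz": 0, "claw": 255}]'

```text
time_s: 11.72
position: [0.5818, 0.0807, 0.0906]
tcp_rot: [[-0.966, -0.26, -0.0], [-0.26, 0.966, -0.0], [0.0, -0.0, -1.0]]
force: [2.5, 0.3, 0.4]
opening: 0.004
grasp_force: 0.8
```

```bash
python3 -c "from h import *;nutrel()"
```

```text
11.72 rel nut [-20.5 -26.9] z 90.6 F [2.5 0.3 0.4]
```

Force indicates contact as planned; continuing the stroke.

Emit:
apply_moves --rows '[{"x": 3, "y": 4.5, "z": 0, "rx": 0, "ry": 0, "rz": 0, "claw": 255}, {"x": 6, "y": 9, "z": 0, "rx": 0, "ry": 0, "rz": 0, "claw": 255}, {"x": 6.5, "y": 15, "z": 0, "rx": 0, "ry": 0, "rz": 0, "claw": 255}, {"x": 7, "y": 21, "z": 0, "rx": 0, "ry": 0, "rz": 0, "claw": 255}, {"x": 7, "y": 28, "z": 0, "rx": 0, "ry": 0, "rz": 0, "claw": 255}, {"x": 7, "y": 35, "z": 0, "rx": 0, "ry": 0, "rz": 0, "claw": 255}, {"x": 5, "y": 45, "z": 0, "rx": 0, "ry": 0, "rz": 0, "claw": 255}, {"x": 2.5, "y": 49, "z": 0, "rx": 0, "ry": 0, "rz": 0, "claw": 255}, {"x": 0, "y": 53, "z": 0, "rx": 0, "ry": 0, "rz": 0, "claw": 255}, {"x": -3, "y": 55.5, "z": 0, "rx": 0, "ry": 0, "rz": 0, "claw": 255}]'

```text
time_s: 12.98
position: [0.5704, 0.1357, 0.0905]
tcp_rot: [[-0.966, -0.26, -0.001], [-0.26, 0.966, 0.0], [0.001, 0.0, -1.0]]
force: [-1.7, -2.0, 0.1]
opening: 0.004
grasp_force: 0.8
```

Emit:
apply_moves --rows '[{"x": -3, "y": 2.5, "z": 0, "rx": 0, "ry": 0, "rz": 0, "claw": 255}, {"x": -9, "y": 4.5, "z": 0, "rx": 0, "ry": 0, "rz": 0, "claw": 255}, {"x": -9, "y": 4.5, "z": 0, "rx": 0, "ry": 0, "rz": 0, "claw": 255}, {"x": -4, "y": 4.5, "z": 0, "rx": 0, "ry": 0, "rz": 0, "claw": 255}, {"x": -4, "y": 4.5, "z": -18, "rx": 0, "ry": 0, "rz": 0, "claw": 255}, {"x": -6, "y": 1, "z": -34, "rx": 0, "ry": 0, "rz": 0, "claw": 255}, {"x": -19, "y": -30, "z": -34, "rx": 0, "ry": 0, "rz": 0, "claw": 255}, {"x": -36, "y": -60.5, "z": -34, "rx": 0, "ry": 0, "rz": 0, "claw": 255}, {"x": -36, "y": -60.5, "z": -34, "rx": 0, "ry": 0, "rz": 0, "claw": 255}, {"x": -36, "y": -60.5, "z": -34, "rx": 0, "ry": 0, "rz": 0, "claw": 255}]'

```text
time_s: 14.22
position: [0.621, 0.0862, 0.1254]
tcp_rot: [[-0.966, -0.259, 0.0], [-0.259, 0.966, 0.0], [-0.001, 0.0, -1.0]]
force: [-0.2, 0.1, -0.0]
opening: 0.005
grasp_force: 0.0
```

```bash
python3 - <<'E'
from h import *
nutrel()
im,d,p=snap('scene','scene3');P=cloud(d,p);j=(P[...,:2]-[.606,.0685])@RJ*1000-[.3,45];h=cv2.cvtColor(im,cv2.COLOR_RGB2HSV)
m=(h[...,0]>15)&(h[...,0]<32)&(h[...,1]>110)&(P[...,2]>.062)&(P[...,2]<.095)&(np.hypot(j[...,0],j[...,1])<42)
print(m.sum(),j[m].min(0),j[m].max(0),P[m][:,2].max())
m=(h[...,0]>100)&(h[...,0]<125)&(h[...,1]>130)&(abs(j[...,0])<14)&(abs(j[...,1]+40)<45);print('strap z',np.nanpercentile(P[m][:,2],[50,90]))
E
```

```text
14.22 rel nut [ 18.7 -31.8] z 125.4 F [-0.2  0.1 -0. ]
201 [-14.58616609 -35.32630348] [ 8.7485291  34.07883571] 0.08418291801908256
strap z [0.05653545 0.23550391]
```

Emit:
apply_moves --rows '[{"x": 0, "y": 0, "z": 20, "rx": 0, "ry": 0, "rz": 0, "claw": 255}, {"x": 0, "y": 0, "z": 35, "rx": 0, "ry": 0, "rz": 0, "claw": 255}, {"x": 0, "y": 0, "z": 35, "rx": 0, "ry": 0, "rz": 0, "claw": 255}, {"x": 5, "y": 0, "z": 35, "rx": 0, "ry": 0, "rz": 0, "claw": 255}, {"x": 11, "y": -1, "z": 35, "rx": 0, "ry": 0, "rz": 0, "claw": 255}, {"x": 17, "y": -2, "z": 35, "rx": 0, "ry": 0, "rz": 0, "claw": 255}, {"x": 23, "y": -1.5, "z": 35, "rx": 0, "ry": 0, "rz": 0, "claw": 255}, {"x": 29, "y": -1, "z": 35, "rx": 0, "ry": 0, "rz": 0, "claw": 255}, {"x": 34, "y": 2, "z": 35, "rx": 0, "ry": 0, "rz": 0, "claw": 255}, {"x": 39, "y": 5, "z": 35, "rx": 0, "ry": 0, "rz": 0, "claw": 255}]'

```text
time_s: 15.52
position: [0.5817, 0.0808, 0.0896]
tcp_rot: [[-0.966, -0.26, -0.0], [-0.26, 0.966, -0.0], [0.0, -0.0, -1.0]]
force: [1.5, -0.5, 0.0]
opening: 0.002
grasp_force: 0.8
```

Emit:
apply_moves --rows '[{"x": 1.5, "y": 2, "z": 0, "rx": 0, "ry": 0, "rz": 0, "claw": 255}, {"x": 3, "y": 4.5, "z": 0, "rx": 0, "ry": 0, "rz": 0, "claw": 255}, {"x": 4.5, "y": 7, "z": 0, "rx": 0, "ry": 0, "rz": 0, "claw": 255}, {"x": 6, "y": 9, "z": 0, "rx": 0, "ry": 0, "rz": 0, "claw": 255}]'

```text
time_s: 16.02
position: [0.5739, 0.0881, 0.0895]
tcp_rot: [[-0.966, -0.26, 0.0], [-0.26, 0.966, -0.0], [0.0, -0.0, -1.0]]
force: [2.2, -1.4, 0.1]
opening: 0.005
grasp_force: 0.7
```

```bash
python3 -c "from h import *;nutrel()"
```

```text
16.02 rel nut [-26.2 -17.8] z 89.5 F [ 2.2 -1.4  0.1]
```

Emit:
apply_moves --rows '[{"x": 0, "y": 2, "z": 0, "rx": 0, "ry": 0, "rz": 0, "claw": 255}, {"x": 0.5, "y": 4, "z": 0, "rx": 0, "ry": 0, "rz": 0, "claw": 255}, {"x": 0.5, "y": 6, "z": 0, "rx": 0, "ry": 0, "rz": 0, "claw": 255}]'

```text
time_s: 16.4
position: [0.5713, 0.0937, 0.0894]
tcp_rot: [[-0.966, -0.26, -0.001], [-0.26, 0.966, -0.0], [0.001, 0.0, -1.0]]
force: [0.7, -2.2, -0.2]
opening: 0.003
grasp_force: 1.0
```

```bash
python3 -c "from h import *;nutrel()"
```

```text
16.4 rel nut [-27.3 -11.7] z 89.4 F [ 0.7 -2.2 -0.2]
```

No stop here, so this was the lower starting value. I'll finish this stroke and hop for the last one.

Emit:
apply_moves --rows '[{"x": 0.5, "y": 6, "z": 0, "rx": 0, "ry": 0, "rz": 0, "claw": 255}, {"x": 0.5, "y": 13, "z": 0, "rx": 0, "ry": 0, "rz": 0, "claw": 255}, {"x": 0.5, "y": 20, "z": 0, "rx": 0, "ry": 0, "rz": 0, "claw": 255}, {"x": -0.5, "y": 25, "z": 0, "rx": 0, "ry": 0, "rz": 0, "claw": 255}, {"x": -1.5, "y": 30, "z": 0, "rx": 0, "ry": 0, "rz": 0, "claw": 255}, {"x": -4, "y": 34, "z": 0, "rx": 0, "ry": 0, "rz": 0, "claw": 255}, {"x": -6.5, "y": 38, "z": 0, "rx": 0, "ry": 0, "rz": 0, "claw": 255}, {"x": -9.5, "y": 40.5, "z": 0, "rx": 0, "ry": 0, "rz": 0, "claw": 255}, {"x": -12.5, "y": 43, "z": 0, "rx": 0, "ry": 0, "rz": 0, "claw": 255}, {"x": -18.5, "y": 45, "z": 0, "rx": 0, "ry": 0, "rz": 0, "claw": 255}]'

```text
time_s: 17.65
position: [0.5774, 0.1419, 0.0893]
tcp_rot: [[-0.966, -0.259, -0.002], [-0.259, 0.966, -0.0], [0.002, 0.0, -1.0]]
force: [-2.5, -1.5, -0.1]
opening: 0.002
grasp_force: 1.3
```

Emit:
apply_moves --rows '[{"x": 0, "y": 0, "z": 0, "rx": 0, "ry": 0, "rz": 0, "claw": 255}, {"x": 5, "y": 0, "z": 0, "rx": 0, "ry": 0, "rz": 0, "claw": 255}, {"x": 5, "y": 0, "z": -18, "rx": 0, "ry": 0, "rz": 0, "claw": 255}, {"x": 3, "y": -3, "z": -36, "rx": 0, "ry": 0, "rz": 0, "claw": 255}, {"x": -10, "y": -35, "z": -36, "rx": 0, "ry": 0, "rz": 0, "claw": 255}, {"x": -27, "y": -65, "z": -36, "rx": 0, "ry": 0, "rz": 0, "claw": 255}, {"x": -27, "y": -65, "z": -36, "rx": 0, "ry": 0, "rz": 0, "claw": 255}, {"x": -27, "y": -65, "z": -36, "rx": 0, "ry": 0, "rz": 0, "claw": 255}]'

```text
time_s: 18.65
position: [0.6208, 0.0864, 0.1264]
tcp_rot: [[-0.966, -0.259, 0.0], [-0.259, 0.966, 0.0], [-0.0, 0.0, -1.0]]
force: [-0.3, 0.8, 0.3]
opening: 0.007
grasp_force: 0.0
```

```bash
python3 - <<'E'
from h import *
nutrel()
im,d,p=snap('scene','scene4');P=cloud(d,p);j=(P[...,:2]-[.606,.0685])@RJ*1000-[.3,45];h=cv2.cvtColor(im,cv2.COLOR_RGB2HSV)
m=(h[...,0]>15)&(h[...,0]<32)&(h[...,1]>110)&(P[...,2]>.062)&(P[...,2]<.095)&(np.hypot(j[...,0],j[...,1])<42)
print(m.sum(),j[m].min(0),j[m].max(0),P[m][:,2].max())
E
```

```text
18.65 rel nut [ 18.7 -31.5] z 126.4 F [-0.3  0.8  0.3]
192 [-13.69440967 -34.57190035] [ 9.25672361 33.35261117] 0.08226814977316405
```

Emit:
apply_moves --rows '[{"x": 0, "y": 0, "z": 20, "rx": 0, "ry": 0, "rz": 0, "claw": 255}, {"x": 0, "y": 0, "z": 38, "rx": 0, "ry": 0, "rz": 0, "claw": 255}, {"x": 0, "y": 0, "z": 38, "rx": 0, "ry": 0, "rz": 0, "claw": 255}, {"x": 5, "y": 0, "z": 38, "rx": 0, "ry": 0, "rz": 0, "claw": 255}, {"x": 11, "y": -1, "z": 38, "rx": 0, "ry": 0, "rz": 0, "claw": 255}, {"x": 17, "y": -2, "z": 38, "rx": 0, "ry": 0, "rz": 0, "claw": 255}, {"x": 23, "y": -1.5, "z": 38, "rx": 0, "ry": 0, "rz": 0, "claw": 255}, {"x": 29, "y": -1, "z": 38, "rx": 0, "ry": 0, "rz": 0, "claw": 255}, {"x": 34, "y": 2, "z": 38, "rx": 0, "ry": 0, "rz": 0, "claw": 255}, {"x": 39, "y": 5, "z": 38, "rx": 0, "ry": 0, "rz": 0, "claw": 255}]'

```text
time_s: 19.95
position: [0.5818, 0.0807, 0.0876]
tcp_rot: [[-0.966, -0.26, -0.0], [-0.26, 0.966, -0.0], [0.0, -0.0, -1.0]]
force: [1.9, -0.9, -0.3]
opening: 0.002
grasp_force: 0.9
```

Emit:
apply_moves --rows '[{"x": 1.5, "y": 2, "z": 0, "rx": 0, "ry": 0, "rz": 0, "claw": 255}, {"x": 3, "y": 4, "z": 0, "rx": 0, "ry": 0, "rz": 0, "claw": 255}, {"x": 4.5, "y": 6, "z": 0, "rx": 0, "ry": 0, "rz": 0, "claw": 255}]'

```text
time_s: 20.32
position: [0.5761, 0.0855, 0.0875]
tcp_rot: [[-0.966, -0.26, -0.0], [-0.26, 0.966, -0.0], [0.0, -0.0, -1.0]]
force: [0.4, -1.3, 0.3]
opening: 0.004
grasp_force: 0.7
```

```bash
python3 -c "from h import *;nutrel()"
```

```text
20.32 rel nut [-24.8 -20.8] z 87.5 F [ 0.4 -1.3  0.3]
```

Emit:
apply_moves --rows '[{"x": 0.5, "y": 1, "z": 0, "rx": 0, "ry": 0, "rz": 0, "claw": 255}, {"x": 1, "y": 2, "z": 0, "rx": 0, "ry": 0, "rz": 0, "claw": 255}, {"x": 1, "y": 2, "z": 0, "rx": 0, "ry": 0, "rz": 0, "claw": 255}]'

```text
time_s: 20.7
position: [0.5746, 0.0872, 0.0875]
tcp_rot: [[-0.966, -0.26, -0.0], [-0.26, 0.966, 0.0], [0.0, 0.0, -1.0]]
force: [1.7, -0.2, -0.0]
opening: 0.005
grasp_force: 0.5
```

Emit:
apply_moves --rows '[{"x": 0, "y": 1, "z": 0, "rx": 0, "ry": 0, "rz": 0, "claw": 255}, {"x": 0, "y": 2, "z": 0, "rx": 0, "ry": 0, "rz": 0, "claw": 255}, {"x": 0, "y": 2, "z": 0, "rx": 0, "ry": 0, "rz": 0, "claw": 255}]'

```text
time_s: 21.08
position: [0.5737, 0.0891, 0.0874]
tcp_rot: [[-0.966, -0.26, -0.001], [-0.26, 0.966, -0.0], [0.001, 0.0, -1.0]]
force: [0.2, -1.1, -0.9]
opening: 0.007
grasp_force: 0.7
```

```bash
python3 -c "from h import *;nutrel()"
```

```text
21.07 rel nut [-26.2 -16.7] z 87.4 F [ 0.2 -1.1 -0.9]
```

Emit:
apply_moves --rows '[{"x": 0, "y": 1, "z": 0, "rx": 0, "ry": 0, "rz": 0, "claw": 255}, {"x": 0, "y": 2, "z": 0, "rx": 0, "ry": 0, "rz": 0, "claw": 255}, {"x": 0, "y": 2, "z": 0, "rx": 0, "ry": 0, "rz": 0, "claw": 255}]'

```text
time_s: 21.45
position: [0.5732, 0.0911, 0.0874]
tcp_rot: [[-0.966, -0.26, -0.001], [-0.26, 0.966, 0.0], [0.001, 0.0, -1.0]]
force: [-0.8, -1.7, -0.5]
opening: 0.005
grasp_force: 0.7
```

Emit:
apply_moves --rows '[{"x": 0, "y": 1, "z": 0, "rx": 0, "ry": 0, "rz": 0, "claw": 255}, {"x": 0, "y": 1.5, "z": 0, "rx": 0, "ry": 0, "rz": 0, "claw": 255}, {"x": 0, "y": 1.5, "z": 0, "rx": 0, "ry": 0, "rz": 0, "claw": 255}]'

```text
time_s: 21.82
position: [0.5733, 0.0925, 0.0875]
tcp_rot: [[-0.966, -0.259, -0.0], [-0.259, 0.966, 0.0], [0.0, 0.0, -1.0]]
force: [-1.2, -1.3, -0.6]
opening: 0.006
grasp_force: 0.8
```

```bash
python3 -c "from h import *;nutrel()"
```

```text
21.82 rel nut [-25.7 -13.3] z 87.5 F [-1.2 -1.3 -0.6]
```

```bash
python3 - <<'E'
from h import *
b,d,p=snap('scene','scene5');P=cloud(d,p);im=b
j=(P[...,:2]-[.606,.0685])@RJ*1000-[.3,45];h=cv2.cvtColor(im,cv2.COLOR_RGB2HSV)
m=(h[...,0]>15)&(h[...,0]<32)&(h[...,1]>110)&(P[...,2]>.062)&(P[...,2]<.095)&(np.hypot(j[...,0],j[...,1])<42)
print(m.sum(),j[m].min(0),j[m].max(0),P[m][:,2].max())
cv2.imwrite('pics/c4.png',cv2.resize(b[160:260,220:320],(700,590)[:1]*0 or (590,590),interpolation=2)[:,:,::-1])
E
```

```text
71 [-38.64306073 -24.41780862] [32.53054961  3.50687618] 0.09290975287077397
```

View pics/c4.png

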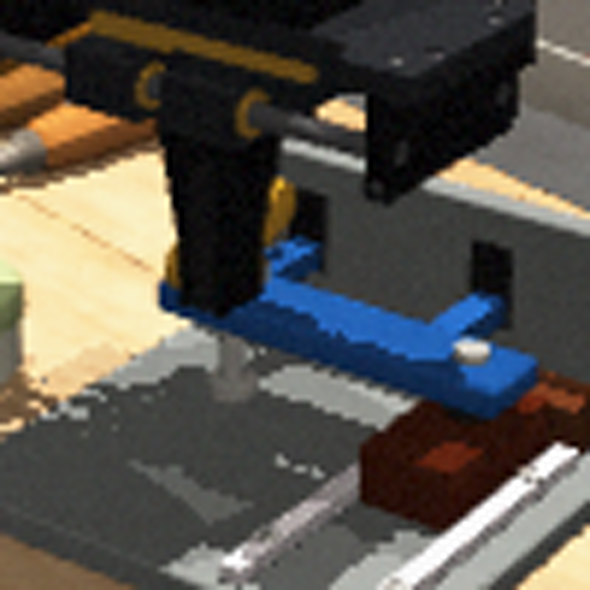

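The fingers taper at the tip, so contact comes later than I modelled. The wing lies nearly along x, so I keep pushing gently.

Emit:
apply_moves --rows '[{"x": 0, "y": 1, "z": 0, "rx": 0, "ry": 0, "rz": 0, "claw": 255}, {"x": 0, "y": 2, "z": 0, "rx": 0, "ry": 0, "rz": 0, "claw": 255}, {"x": 0, "y": 2, "z": 0, "rx": 0, "ry": 0, "rz": 0, "claw": 255}]'

```text
time_s: 22.25
position: [0.5728, 0.0942, 0.0875]
tcp_rot: [[-0.966, -0.26, -0.0], [-0.26, 0.966, -0.0], [0.0, -0.0, -1.0]]
force: [-1.1, -3.0, -0.1]
opening: 0.005
grasp_force: 1.6
```

Emit:
apply_moves --rows '[{"x": 0, "y": 1, "z": 0, "rx": 0, "ry": 0, "rz": 0, "claw": 255}, {"x": 0, "y": 1.5, "z": 0, "rx": 0, "ry": 0, "rz": 0, "claw": 255}, {"x": 0, "y": 1.5, "z": 0, "rx": 0, "ry": 0, "rz": 0, "claw": 255}]'

```text
time_s: 22.62
position: [0.5728, 0.0943, 0.0876]
tcp_rot: [[-0.966, -0.26, 0.0], [-0.26, 0.966, -0.002], [0.0, -0.002, -1.0]]
force: [-0.5, -8.4, 0.1]
opening: -0.0
grasp_force: 3.7
```

```bash
python3 -c "from h import *;nutrel()"
```

```text
22.62 rel nut [-25.7 -11.5] z 87.6 F [-0.5 -8.4  0.1]
```

Emit:
apply_moves --rows '[{"x": 0, "y": 1, "z": 0, "rx": 0, "ry": 0, "rz": 0, "claw": 255}, {"x": 0, "y": 1.5, "z": 0, "rx": 0, "ry": 0, "rz": 0, "claw": 255}, {"x": 0, "y": 1.5, "z": 0, "rx": 0, "ry": 0, "rz": 0, "claw": 255}]'

```text
time_s: 23.0
position: [0.5728, 0.0945, 0.0876]
tcp_rot: [[-0.965, -0.261, 0.001], [-0.261, 0.965, -0.004], [0.0, -0.004, -1.0]]
force: [-1.1, -11.2, -1.6]
opening: 0.004
grasp_force: 5.8
```

```bash
python3 -c "from h import *;nutrel()"
```

```text
23.0 rel nut [-25.7 -11.3] z 87.6 F [ -1.1 -11.2  -1.6]
```

It is firmly at the stop. Now I back off gently, lift clear and check.

Emit:
apply_moves --rows '[{"x": 0, "y": -3, "z": 0, "rx": 0, "ry": 0, "rz": 0, "claw": 255}, {"x": 0, "y": -10, "z": 0, "rx": 0, "ry": 0, "rz": 0, "claw": 255}, {"x": 15, "y": -15, "z": -10, "rx": 0, "ry": 0, "rz": 0, "claw": 255}, {"x": 50, "y": -15, "z": -50, "rx": 0, "ry": 0, "rz": 0, "claw": 255}, {"x": 90, "y": -15, "z": -90, "rx": 0, "ry": 0, "rz": 0, "claw": 255}, {"x": 130, "y": 20, "z": -130, "rx": 0, "ry": 0, "rz": 0, "claw": 255}, {"x": 130, "y": 70, "z": -150, "rx": 0, "ry": 0, "rz": 0, "claw": 255}, {"x": 130, "y": 120, "z": -150, "rx": 0, "ry": 0, "rz": 0, "claw": 255}, {"x": 130, "y": 170, "z": -150, "rx": 0, "ry": 0, "rz": 0, "claw": 255}, {"x": 130, "y": 220, "z": -150, "rx": 0, "ry": 0, "rz": 0, "claw": 255}]'

```text
time_s: 24.25
position: [0.3879, 0.2772, 0.2384]
tcp_rot: [[-0.966, -0.259, 0.001], [-0.259, 0.966, 0.001], [-0.001, 0.001, -1.0]]
force: [1.1, 1.0, 0.4]
opening: 0.004
grasp_force: 0.0
```

Emit:
apply_moves --rows '[{"x": 20, "y": 60, "z": 0, "rx": 0, "ry": 0, "rz": 0, "claw": 255}, {"x": 20, "y": 100, "z": 0, "rx": 0, "ry": 0, "rz": 0, "claw": 255}, {"x": 20, "y": 100, "z": 0, "rx": 0, "ry": 0, "rz": 0, "claw": 255}, {"x": 20, "y": 100, "z": 0, "rx": 0, "ry": 0, "rz": 0, "claw": 255}]'

```text
time_s: 24.75
position: [0.3435, 0.3666, 0.2378]
tcp_rot: [[-0.966, -0.26, -0.0], [-0.26, 0.966, -0.001], [0.0, -0.0, -1.0]]
force: [0.2, -0.7, -0.8]
opening: 0.002
grasp_force: 0.0
```

```bash
python3 - <<'E'
from h import *
nutrel()
a,d,p=snap('top','top6');b,*_=snap('scene','scene6');P=cloud(d,p)
j=(P[...,:2]-[.606,.0685])@RJ*1000;h=cv2.cvtColor(a,cv2.COLOR_RGB2HSV).astype(int)
m=(h[...,0]>15)&(h[...,0]<32)&(h[...,1]>110)&(P[...,2]>.06)&(P[...,2]<.1)&(np.hypot(j[...,0],j[...,1]-45)<42);q=j[m]
v=np.linalg.svd(q-q.mean(0),full_matrices=False)[2][0];print('wing angle',np.degrees(np.arctan2(v[1],v[0])),q.min(0),q.max(0))
m=((h[...,0]<10)|(h[...,0]>172))&(h[...,1]>100)&(abs(P[...,2]-.035)<.006)&(abs(j[...,1]+50)<25);print('offcut',np.percentile(j[m],[1,99],axis=0).round(1))
cv2.imwrite('pics/c6.png',np.hstack([cv2.resize(x,(400,400),interpolation=2) for x in(a[110:230,200:330],b[160:280,220:350])])[:,:,::-1])
E
```

```text
24.75 rel nut [-176.7  310.9] z 237.8 F [ 0.2 -0.7 -0.8]
wing angle -179.26381543683695 [-35.02902688  35.37614009] [33.53955172 55.91635029]
offcut [[-36.3 -70.9]
 [ 43.7 -32.6]]
```

View pics/c6.png

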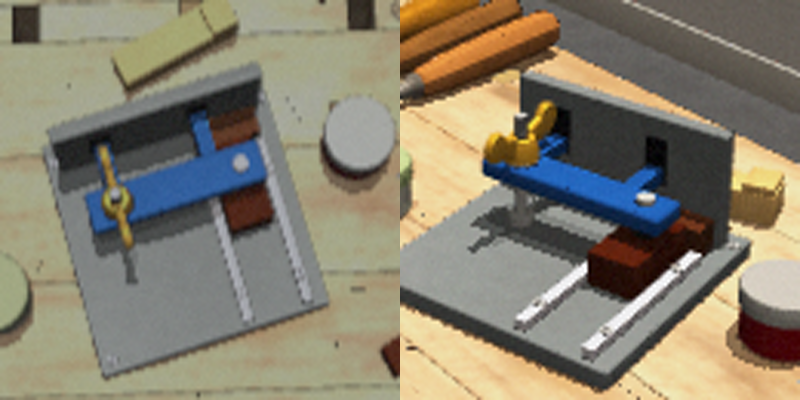

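The wing lies along the channel axis (angle about 180°, as expected when tight). The offcut is against the stop under the pad, the jars and bench dog have not moved, and the gripper is clear.

```bash
python3 -c "from rig import hand_in;print(hand_in())"
```

```text
the job is handed in; nothing more can be done
None
```

The job is handed in at about 25 s of the 72 s allowed: the walnut offcut sits against the stop, the wing nut is turned clockwise until it would go no further, the jars and bench dog look undisturbed in the last pictures, and the gripper is clear.

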